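# Third hand at the screw-up jig

### The arm

A 6-joint arm with a two-finger parallel gripper is mounted at the origin on a cart in front of the work surface, level with it; the furniture and walls round the work are solid. World frame = base frame: x ahead of the robot, y to its left, z up, the work surface at z = 0. Lengths are in m, angles in rad, forces in N, time in s.
With the tool pointing down it reaches from about 0.275 to 1 m from the base axis. Payload 8.4 kg.
Tool frame: the origin (TCP) lies on the centre line of the jaws, within the pads' length; the fingertips stand 17 mm ahead of it and the grasp point (between the pads) lies 2 mm behind it (bot.tcp_to_tips is the y of the fingertips in the tool frame, in m); y points along the fingers, z is the direction in which the jaws open and shut, and the axes are right-handed (so a half turn about y gives the same grasp; the last joint's range is limited). The gripper opens to 85 mm and grips with 20 to 120 N. Pads are 22 mm wide; open, the fingers measure 114 mm over their backs; the gripper's body (76 mm by 85 mm) begins 54 mm behind the grasp point. The pads swing forward as they close: fully open they stand 13 mm farther back than shut.
Start: joints at [1.303, 0.353, 1.633, -0, 1.155, -0.002], TCP at [0.164, 0.603, 0.248] pointing down, gripper open.
Joint ranges: [-2.63, 2.63], [-0.92, 2.1], [0.06, 2.66], [-1.3, 4.44], [0, 2.69], [-3.02, 3.02]. Speed limits (rad/s): [2.22, 2.22, 2.79, 3.14, 3.14, 3.14].

### API

Orientations are given as a unit quaternion [x, y, z, w].
In Python, from workcell import bot, hand, kinematics, get_obs, vision, hand_in gives the robot as it stands. The module is installed in compiled form; this text tells all that it offers. Calls block until the motion is done:
- bot.reach(position, orientation): joint-space move of the TCP to a pose.
- bot.servo_line(position, ori=None, velocity=0.15): straight line of the TCP; ori=None keeps the orientation; velocity is the mean speed in m/s.
- bot.goto_joints(angles): joint-space move.
- hand.move_gripper(opening, strength=None): finger opening in m; strength is the grip in N (None keeps the last); returns when the fingers have stopped.
- bot.dwell(seconds).
- kinematics.solve_ik(position, orientation): joint angles nearest the present ones, or None.
- get_obs(): the state.
- vision.read_camera(name): name is "side" or "top"; returns a dict with "frame" (480x640x3 uint8, red, green, blue), "intrinsics" (3x3 intrinsics, pixels), "dist" ([k1, k2, p1, p2, k3] as OpenCV has them; the pictures are not rectified), "view" (4x4, takes a point from world to camera coordinates). Camera axes: x right, y down, z forward; pixel columns grow to the right and rows downward; lengths in m; the calibration is good to about 2 mm. A picture is of the moment at which its call begins. There is no depth.
A pose or a line that the arm cannot do raises bot.IKError and nothing moves.
- hand_in(): hands the job in, once; it reports no verdict.
The state is a dict: "time_s": time; "joint_pos": joint angles; "joint_vel": joint speeds; "joint_efforts": joint torques, N m; "position": TCP position; "orientation": TCP orientation; "wrist_force": force on the tool from outside, world axes, zero at the start; "ft_torque": the same for the moment, N m; "gripper_width": finger opening in m.
Only numpy, scipy, OpenCV 4.12 (cv2) and the standard library are available. Lean on these libraries where they do the work, as an engineer would, in place of code of your own. Each camera call takes 0.05 s, during which the arm holds its last target.

### The job

Slide the carrier of the screw-up jig along its rails to the next detent, where the right-hand screw hole of the rack strip can come under the guide bush. Then bring the loose strip into the corner of the carrier, its end butted against the end stop and its long side flat against the fence, and press it steadily against the fence with about 12 newtons, as a third hand for the person who will drive the screw. Finish while still pressing (do not let go), and leave the other things on the bench alone.

Things in the scene. Friction and masses are not known exactly. Their poses are not given: they have to be found in the camera images.
- carrier (a joint): plywood carrier, deck 160 x 280 mm, top 64 mm above the bench, on two rails; m, 0 = loading notch, grows as it slides to the robot's right (fence -y). Spring ball detents at 0, 0.11 (the next one, wanted) and 0.23: it centres itself if freed within 4 mm of one, leaves one at about 13 N, slides between them at about 2 N. Starts 0 to 0.02.
- plunger_top (a point): top of the carrier's spring plunger (19 mm knurled steel cap, 42 mm above the deck) at its rear edge, above the notched steel index bar; rides with the carrier and needs no touching
- carrier_knob (a point): the turned wooden knob on the carrier's front left corner, for pushing or pulling it: 31 mm across, 44 mm high, standing on the deck; the point is on its axis 24 mm above the deck. It is fixed to the deck.
- fence: dark wooden fence bar along the carrier's rear, 18 mm thick, 237 mm long. Origin: inner corner of fence and end stop, on the board the strip lies on (73 mm above the bench); fence top 17 mm above it. x points into the fence, away from the robot (press this way), y left along fence and rails, away from the end stop, z up. Strip home: its centre at x -15, y +80, z +11 mm here.
- end_stop: dark wooden end stop, a bar 16 mm thick running 80 mm from the fence's right end towards the robot, its top 16 mm above the board; same origin and axes as the fence; its face that meets the strip's right end is at y = 0. Fixed to the carrier.
- strip_center (a point): centre of the loose hardwood strip, 30 mm wide, 160 long, 22 high, about 0.12 kg, askew on the slick white board (friction 0.15) 20 to 40 mm before the fence; its y runs along it to the left, z up; two screw holes in its top 60 mm either side of the centre. Room for closed fingers before it and at its left end. It slides at under 0.5 N.
- guide_bush (a point): lower mouth of the steel guide bush (17 mm across) on an arm from a post behind the rails, fixed to the jig: 101 mm above the bench, its top 127 mm. The strip's right screw hole comes under it; keep the gripper to the left of it.
- mallet: wooden mallet lying at the left, bystander; origin under its middle
- sanding_block: brown sanding block, 52 x 68 x 24 mm, behind and left of the jig, bystander; origin under its middle
- screw_box: clear plastic box of screws, 87 x 120 x 34 mm, behind the jig, bystander; origin under its middle
- pen_blank: light square turning blank, 22 x 150 x 22 mm, on the bench behind the jig, bystander; origin under its middle

How it is judged:
On the way, in this order (a step that is already met when the one before it is completed fails the run):
1. the carrier rests in the first-screw detent (value of joint carrier between 0.1065 and 0.1135 m), for 0.3 s.
2. the strip is pressed home against the fence (contact force between strip and fence between 6 and 18 N), for 0.3 s.
At the end, for the whole second after the job is handed in: the carrier is within 3.5 mm of the first-screw detent (0.11 m); the strip lies flat with its end within 4 mm of the end stop and its side within 3 mm and 0.025 rad of the fence; the arm itself pushes it, and the force between strip and fence stays between 6 and 18 N through the last second (all of step 1 and all of step 2 and x of strip_center in the frame of fence above -0.018 m and y of strip_center in the frame of fence between 0.077 and 0.084 m and z of strip_center in the frame of fence below 0.014 m and angle between the y axis of strip_center and the y axis of fence, either way round below 0.025 rad and contact force between any of the arm, the fingers and strip above 4 N); the arm keeps its last pose, push and grip.
It fails at once if a bystander is pushed more than 3 cm (distance of any of mallet, sanding_block, screw_box, pen_blank from where it was at the start of the episode above 0.03 m).
It also fails if it takes over 67 s, if anything falls off the work surface, if the arm or the gripper's body presses on something with over 40 N, if the wrist force passes 120 N, or if a joint passes its speed limit or range.

## Working session

There is one attempt and no reset: what is moved stays moved. The work goes in short steps, each a Python script; the robot and the scene stay as the last script left them, time stands still between calls to the robot, and variables do not carry over. Pictures are saved under pics/ and viewed, and the job is handed in when it is done.

```bash
mkdir -p pics; ls; python3 - <<'E'
from workcell import bot, hand, kinematics, get_obs, vision
import cv2,numpy as np
np.set_printoptions(precision=4,suppress=True)
for n in("side","top"):
    c=vision.read_camera(n); cv2.imwrite(f"pics/{n}0.png",c["frame"][:,:,::-1])
    print(n,c["intrinsics"],c["dist"],c["view"])
print(get_obs(),bot.tcp_to_tips)
E
```

```text
pics
side [[481.1383   0.     321.2197]
 [  0.     481.1383 236.424 ]
 [  0.       0.       1.    ]] [0.0046 0.     0.     0.     0.    ] [[ 0.9403 -0.3402 -0.0094 -0.4178]
 [-0.1873 -0.4944 -0.8488  0.3372]
 [ 0.2841  0.7999 -0.5286  0.5694]
 [ 0.      0.      0.      1.    ]]
top [[523.5435   0.     317.7291]
 [  0.     523.5435 240.1467]
 [  0.       0.       1.    ]] [0.02 0.   0.   0.   0.  ] [[ 0.0139 -0.9999 -0.0102  0.3213]
 [-0.9978 -0.0132 -0.0654  0.5631]
 [ 0.0653  0.0111 -0.9978  1.2966]
 [ 0.      0.      0.      1.    ]]
{'time_s': 0.1, 'joint_pos': array([ 1.3026,  0.3536,  1.634 ,  0.    ,  1.1552, -0.0024]), 'joint_vel': array([-0.0005, -0.0021, -0.0017, -0.0007, -0.0004,  0.001 ]), 'joint_efforts': array([  0.0018, -60.6356, -34.2821,   0.0001,   0.004 ,   0.0001]), 'position': array([0.1641, 0.6027, 0.2476]), 'orientation': array([ 0.7013, -0.0938,  0.0936, -0.7004]), 'wrist_force': array([0.2125, 0.7904, 0.2407]), 'ft_torque': array([-0.0411, -0.0016, -0.0016]), 'gripper_width': 0.08543766885984604} 0.017
```

View pics/top0.png

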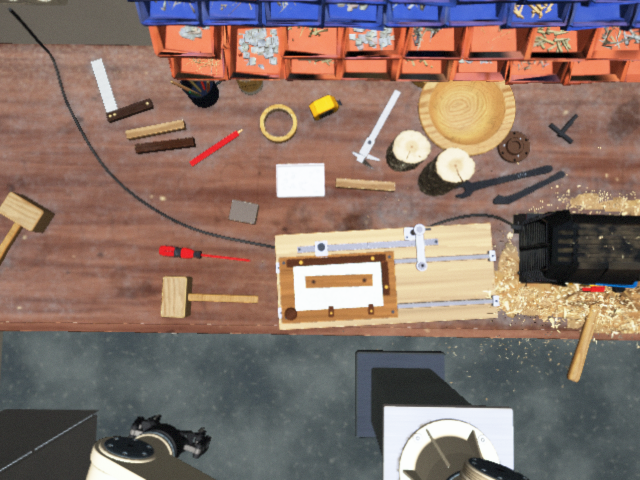

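View pics/side0.png

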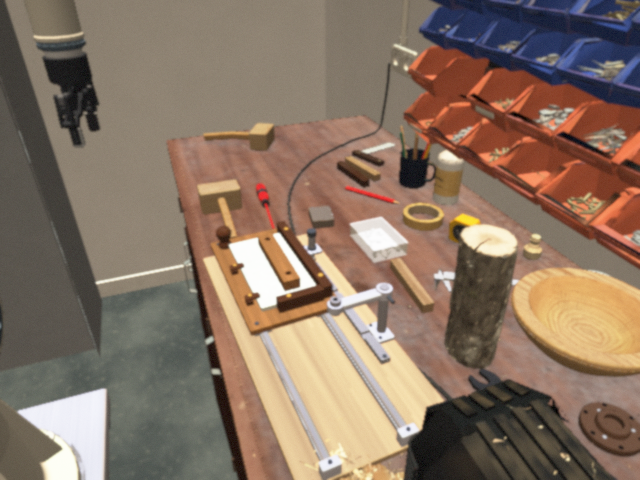

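The top view shows the knob at about (291,313), the strip from (306,281) to (372,281), the fence on the line y≈256 to 265 with the end stop near x≈388, and the bush at about (421,265). I'll zoom in for accurate pixel positions.

```bash
cat > h.py <<'E'
from workcell import bot, hand, kinematics, get_obs, vision
import cv2,numpy as np
np.set_printoptions(precision=4,suppress=True)
def p2w(c,uv,z):
    u=cv2.undistortPoints(np.array([[uv]],float),c["intrinsics"],np.array(c["dist"]))[0,0]
    V=np.array(c["view"]);R=V[:3,:3];t=V[:3,3]
    o=-R.T@t; d=R.T@np.array([u[0],u[1],1]); return o+d*(z-o[2])/d[2]
def w2p(c,P):
    V=np.array(c["view"]);r,_=cv2.Rodrigues(V[:3,:3])
    return cv2.projectPoints(np.array([P],float),r,V[:3,3],c["intrinsics"],np.array(c["dist"]))[0][0,0]
def crop(c,x0,y0,w,h,s,name):
    im=c["frame"][y0:y0+h,x0:x0+w,::-1]
    cv2.imwrite(name,cv2.resize(im,None,fx=s,fy=s,interpolation=cv2.INTER_CUBIC))
E
python3 - <<'E'
from h import *
c=vision.read_camera("top");crop(c,270,225,160,110,5,"pics/topz1.png")
c=vision.read_camera("side");crop(c,200,210,200,130,4,"pics/sidez1.png")
E
```

```text
(no output)
```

View pics/topz1.png

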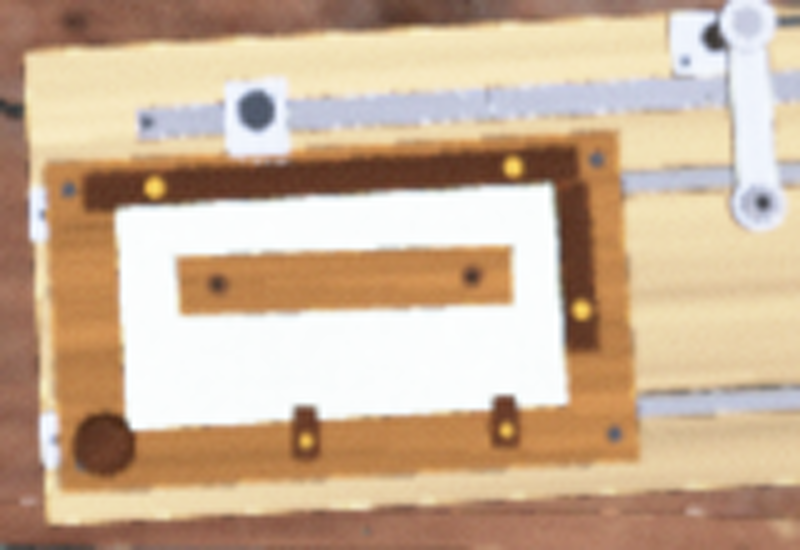

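View pics/sidez1.png

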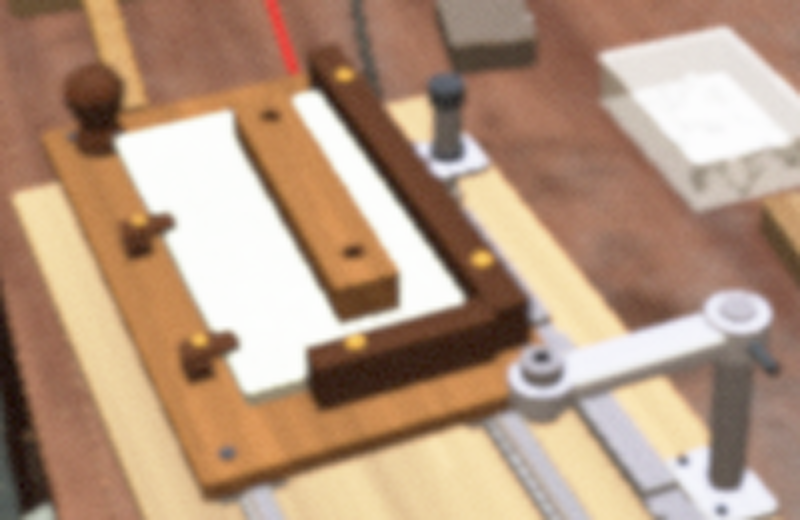

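```bash
python3 - <<'E'
from h import *
c=vision.read_camera("top")
V=np.array(c["view"]);print("cam",-V[:3,:3].T@V[:3,3])
f=lambda X,Y,z,n:print(n,p2w(c,((X+.5)/5-.5+270,(Y+.5)/5-.5+225),z))
f(87,210,.090,"fence in L");f(555,183,.090,"fence in R");f(85,174,.09,"fence out L");f(578,147,.09,"fence out R")
f(567,349,.089,"stop in front");f(597,349,.089,"stop out front");f(586,180,.089,"stop out rear")
f(118,207,.073,"board LR");f(127,430,.073,"board LF");f(568,404,.073,"board RF")
for X,Y,n in((178,257,"LR"),(181,314,"LF"),(513,302,"RF"),(511,247,"RR"),(217,284,"hL"),(473,276,"hR")):f(X,Y,.095,"strip "+n)
f(104,440,.108,"knob top");f(257,108,.106,"plunger");f(762,203,.127,"bush");
f(305,405,.085,"btn1");f(504,398,.085,"btn2");f(47,163,.064,"deckLR");f(637,460,.064,"deckRF");f(62,490,.064,"deckLF");f(615,131,.064,"deckRR")
d=vision.read_camera("side")
g=lambda X,Y,z,n:print(n,p2w(d,((X+.5)/4-.5+200,(Y+.5)/4-.5+210),z))
g(95,88,.098,"s knob~");g(543,358,.127,"s bush");g(269,115,.095,"s hL");g(353,251,.095,"s hR");g(343,75,.09,"s screwL");g(481,259,.09,"s screwR")
f(154,187,.09,"screwL");f(513,167,.09,"screwR")
f(160,190,.09,"")
g(175,224,.085,"btn1 tip");g(236,342,.085,"btn2 tip")
E
```

```text
cam [0.4727 0.3143 1.3339]
fence in L [0.4902 0.4002 0.09  ]
fence in R [0.5061 0.1783 0.09  ]
fence out L [0.5073 0.4014 0.09  ]
fence out R [0.5233 0.1675 0.09  ]
stop in front [0.4278 0.1721 0.089 ]
stop out front [0.428  0.1579 0.089 ]
stop out rear [0.5077 0.1635 0.089 ]
board LR [0.4921 0.3864 0.073 ]
board LF [0.3856 0.3803 0.073 ]
board RF [0.401  0.1697 0.073 ]
strip LR [0.4686 0.3564 0.095 ]
strip LF [0.4418 0.3546 0.095 ]
strip RF [0.4496 0.1983 0.095 ]
strip RR [0.4755 0.1994 0.095 ]
strip hL [0.4561 0.3378 0.095 ]
strip hR [0.4616 0.2172 0.095 ]
knob top [0.3832 0.3891 0.108 ]
plunger [0.5389 0.32   0.106 ]
bush [0.4972 0.0874 0.127 ]
btn1 [0.3994 0.2955 0.085 ]
btn2 [0.4041 0.2013 0.085 ]
deckLR [0.5131 0.4218 0.064 ]
deckRF [0.3743 0.1354 0.064 ]
deckLF [0.3559 0.4116 0.064 ]
deckRR [0.5323 0.1466 0.064 ]
s knob~ [0.383  0.3876 0.098 ]
s bush [0.4993 0.0868 0.127 ]
s hL [0.4571 0.3382 0.095 ]
s hR [0.4634 0.2186 0.095 ]
s screwL [0.5028 0.3695 0.09  ]
s screwR [0.5151 0.2002 0.09  ]
screwL [0.5015 0.3685 0.09  ]
screwR [0.5134 0.1982 0.09  ]
 [0.5002 0.3656 0.09  ]
btn1 tip [0.3981 0.2796 0.085 ]
btn2 tip [0.4039 0.1882 0.085 ]
```

```bash
cat >> h.py <<'E'
from scipy.spatial.transform import Rotation as Ro
phi=0.069
xf=np.array([np.cos(phi),np.sin(phi),0]); yf=np.array([-np.sin(phi),np.cos(phi),0])
def quat(s):
    y=np.array([0,0,-1.]); z=s*yf; x=np.cross(y,z)
    return Ro.from_matrix(np.c_[x,y,z]).as_quat()
E
python3 - <<'E'
from h import *
print(Ro.from_quat(get_obs()["orientation"]).as_matrix())
k=np.array([.383,.3885,0])
for s in(1,-1):
    for z in(.2,.094):print(s,kinematics.solve_ik(k+[0,0,z],quat(s)))
E
```

```text
[[ 0.9649 -0.0001  0.2627]
 [-0.2627 -0.0004  0.9649]
 [ 0.     -1.     -0.0004]]
1 [ 0.7898  0.2838  1.851  -0.      1.0068 -0.85  ]
1 [ 0.7898  0.4304  1.9249 -0.      0.7863 -0.85  ]
-1 [ 0.7898  0.2838  1.851  -0.      1.0068  2.2916]
-1 [ 0.7898  0.4304  1.9249 -0.      0.7863  2.2916]
```

```bash
python3 - <<'E'
from h import *
k=np.array([.383,.3885,0]);Q=quat(1)
bot.reach(k+[0,0,.20],Q)
bot.servo_line(k+[0,0,.094],velocity=.12)
o=get_obs();print(o["time_s"],o["position"],o["wrist_force"])
hand.move_gripper(.028,20)
o=get_obs();print(o["time_s"],o["position"],o["wrist_force"],o["gripper_width"])
c=vision.read_camera("side");crop(c,200,170,200,150,4,"pics/sidez2.png")
E
```

```text
2.5167 [0.3833 0.389  0.0946] [0.0919 1.0953 0.1974]
3.0917 [0.3831 0.3895 0.0946] [-2.7637  4.989   4.442 ] 0.028708262011744926
```

View pics/sidez2.png

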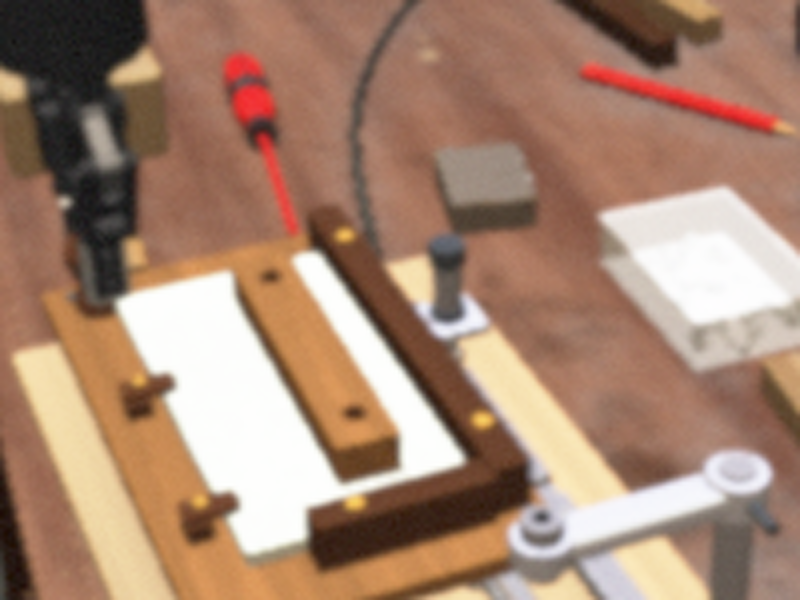

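The fingers hold the knob at about (95,260) in the crop, with the strip clear of them. I'll slide it now.

```bash
python3 - <<'E'
from h import *
o=get_obs();p=o["position"]
bot.servo_line(np.array([.383,.3885,.094])-.11*yf,velocity=.05)
o=get_obs();print(o["time_s"],(o["position"]-p)@yf,(o["position"]-p)@xf,o["wrist_force"])
bot.dwell(.2);o=get_obs();print((o["position"]-p)@yf,o["wrist_force"])
c=vision.read_camera("top");crop(c,270,225,160,110,5,"pics/topz3.png")
c=vision.read_camera("side");crop(c,200,170,200,150,4,"pics/sidez3.png")
E
```

```text
5.4917 -0.11006971992477126 0.0001366154406719118 [-4.3575  5.9985  4.8144]
-0.11005847275910875 [-4.074   6.301   4.3395]
```

View pics/topz3.png

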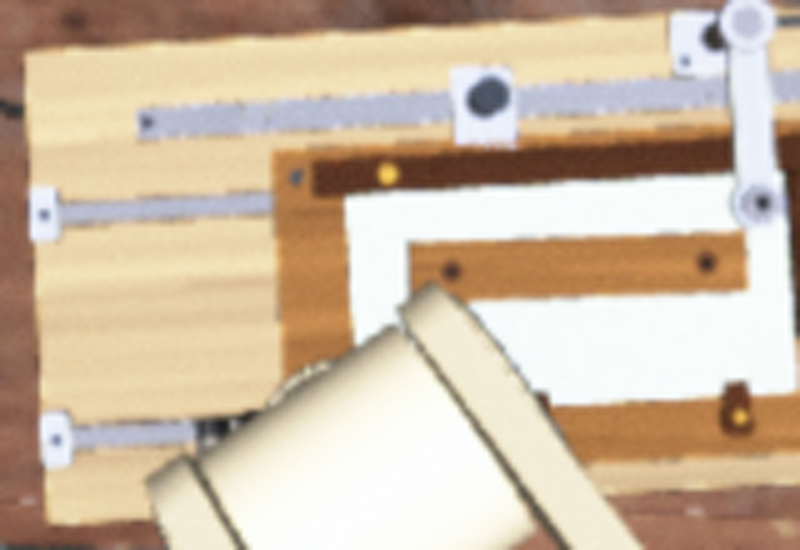

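View pics/sidez3.png

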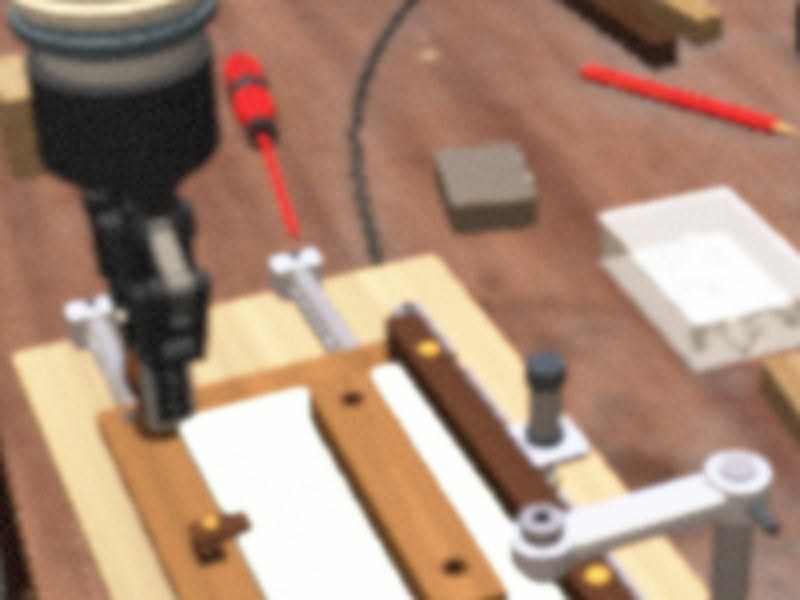

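The carrier moved about 46 px to the right (screw L from 154 to 388 in the 5x crop). I'll release the knob, retreat upwards, and measure again.

```bash
python3 - <<'E'
from h import *
hand.move_gripper(.06)
p=get_obs()["position"]
bot.servo_line(p+[0,0,.10],velocity=.2)
bot.servo_line(p+.15*yf+[-.0,0,.10],velocity=.3)
print(get_obs()["time_s"])
c=vision.read_camera("top");crop(c,270,225,160,110,5,"pics/topz4.png")
c=vision.read_camera("side");crop(c,200,210,200,150,4,"pics/sidez4.png")
E
```

```text
7.5
```

View pics/topz4.png

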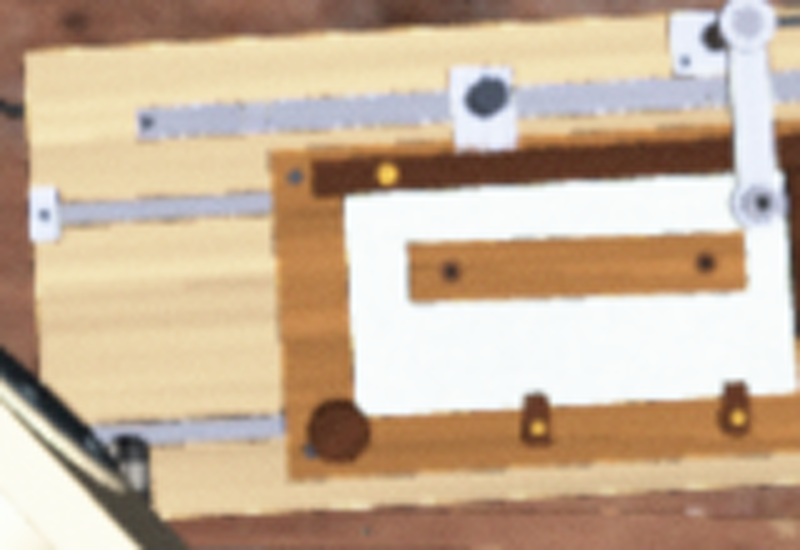

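View pics/sidez4.png

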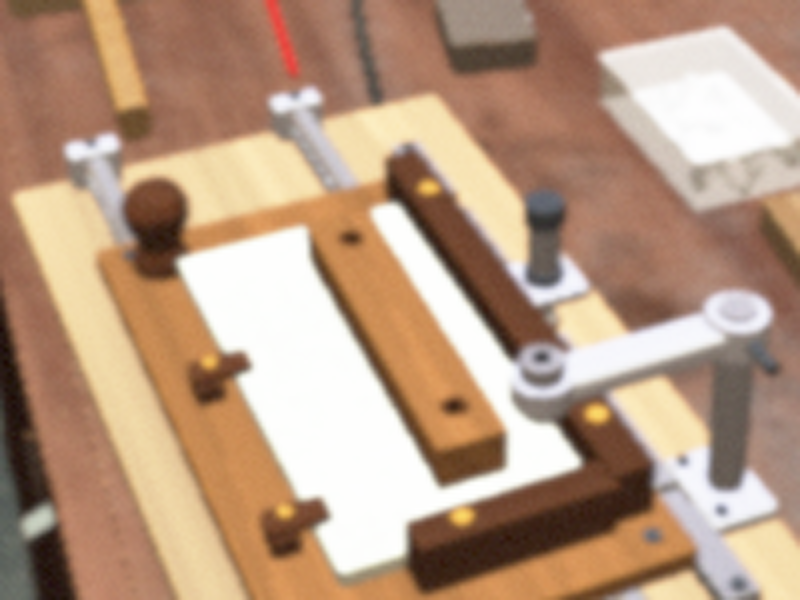

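```bash
python3 - <<'E'
from h import *
c=vision.read_camera("top");d=vision.read_camera("side")
f=lambda X,Y,z:p2w(c,((X+.5)/5-.5+270,(Y+.5)/5-.5+225),z)
g=lambda X,Y,z:p2w(d,((X+.5)/4-.5+200,(Y+.5)/4-.5+210),z)
def D(a,b,n): v=b-a; print(n,b,"moved",-v@yf,v@xf)
D(f(154,187,.09),f(387,174,.09),"screwL")
D(f(257,108,.106),f(487,97,.106),"plunger")
D(f(104,440,.108),f(339,429,.108),"knob")
D(f(305,440,.085),f(538,427,.085),"btn screw")
D(g(343,75,.09),g(428,187,.09),"s screwL");D(g(481,259,.09),g(596,413,.09),"s screwR")
D(g(138,219,.085),g(209,361,.085),"s btn")
for X,Y,n in((409,243,"LR"),(411,301,"LF"),(746,290,"RF"),(744,234,"RR"),(451,271,"hL"),(706,263,"hR")):print(n,f(X,Y,.095))
print(g(350,237,.095),g(454,405,.095))
# corner after from shift
C0=np.array([.5073,.1778,0]);C=C0-.11*yf
for P in (f(451,271,.095),f(706,263,.095),g(350,237,.095),g(454,405,.095)):
    print("fence frame",(P-C)@xf,(P-C)@yf)
print("bush",(f(762,203,.127)-C)@xf,(f(762,203,.127)-C)@yf)
E
```

```text
screwL [0.5092 0.258  0.09  ] moved 0.11082097673778894 3.7422260180678714e-05
plunger [0.5455 0.2122 0.106 ] moved 0.10806387582686938 -0.0008422723729761229
knob [0.3899 0.2799 0.108 ] moved 0.10940767971142283 -0.0008784435430984573
btn screw [0.3907 0.1851 0.085 ] moved 0.11040257483860115 0.00014453525249386815
s screwL [0.5112 0.2604 0.09  ] moved 0.10941673033547711 0.0008285283287002027
s screwR [0.523  0.0906 0.09  ] moved 0.10984235112468162 0.0002468921842378874
s btn [0.3908 0.1801 0.085 ] moved 0.10942271598459835 -5.916011360554592e-05
LR [0.4767 0.2475 0.095 ]
LF [0.4494 0.2463 0.095 ]
RF [0.4568 0.0889 0.095 ]
RR [0.4831 0.0898 0.095 ]
hL [0.4638 0.2276 0.095 ]
hR [0.4692 0.1077 0.095 ]
[0.4651 0.2289 0.095 ] [0.4713 0.1087 0.095 ]
fence frame -0.03999300490753399 0.1626532294043827
fence frame -0.04279635089164766 0.04266109882392843
fence frame -0.038535476268448984 0.16385478611047882
fence frame -0.04065730296716441 0.04357654390997519
bush -0.016311731444322665 0.020530840545924276
```

```bash
cat >> h.py <<'E'
C=np.array([.5073,.1778,0])-.11*yf
Q=quat(1)
def W(x,y,z): return C+x*xf+y*yf+np.array([0,0,z])
def force(n=3):
    F=[]
    for _ in range(n): F.append(get_obs()["wrist_force"]); bot.dwell(.02)
    return np.mean(F,0)
E
python3 - <<'E'
from h import *
hand.move_gripper(0.0,40)
bot.reach(W(-.040,.212,.19),Q)
bot.servo_line(W(-.040,.212,.0965),velocity=.12)
o=get_obs();print(o["time_s"],o["position"]-W(-.040,.212,.0965),o["gripper_width"])
b=force(8);print(b)
bot.servo_line(W(-.040,.182,.0965),velocity=.05)
print((force()-b)@yf)
y=.182
while y>.165:
    y-=.001; bot.servo_line(W(-.040,y,.0965),velocity=.02)
    F=(force(2)-b); print(round(y,4),F@xf,F@yf,F[2])
    if F@yf>2.5: break
o=get_obs();print(o["time_s"],(o["position"]-C)@yf)
c=vision.read_camera("top");crop(c,270,225,160,110,5,"pics/topz5.png")
c=vision.read_camera("side");crop(c,200,210,200,150,4,"pics/sidez5.png")
E
```

```text
9.9583 [0.0003 0.0005 0.0005] 0.00013279834290991427
[ 0.0533 -0.0325  0.2817]
0.014649705081896995
0.181 -0.1586325693261208 0.41090031234985586 -0.6656964332090758
0.18 0.16333654873157666 0.45657739501563505 -0.8269468496482899
0.179 -0.3007591683893308 0.6910245325728105 -0.05461348528717269
0.178 0.43269627258467724 -0.08216824216140566 -0.4720378576424866
0.177 -0.04573171115165391 -0.2914135993465546 -0.41918220042998006
0.176 -0.4138089761766838 0.4578159857766836 -0.25111228214458253
0.175 -0.19983877976472134 0.07459213324507069 -0.44969284739666276
0.174 -0.5043866868580731 0.22732286846785071 -0.6655282209920074
0.173 -0.8811989509216651 5.2501827455667955 -0.8818484145150247
13.4417 0.17352924582389512
```

View pics/topz5.png

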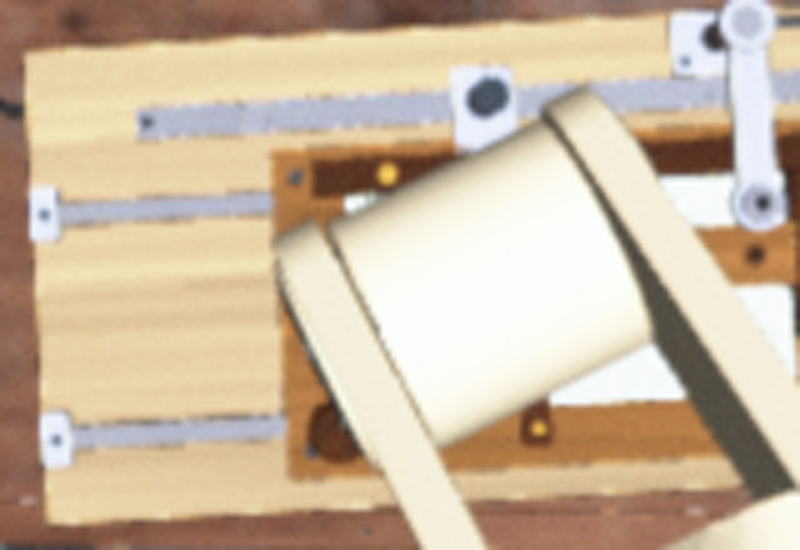

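View pics/sidez5.png

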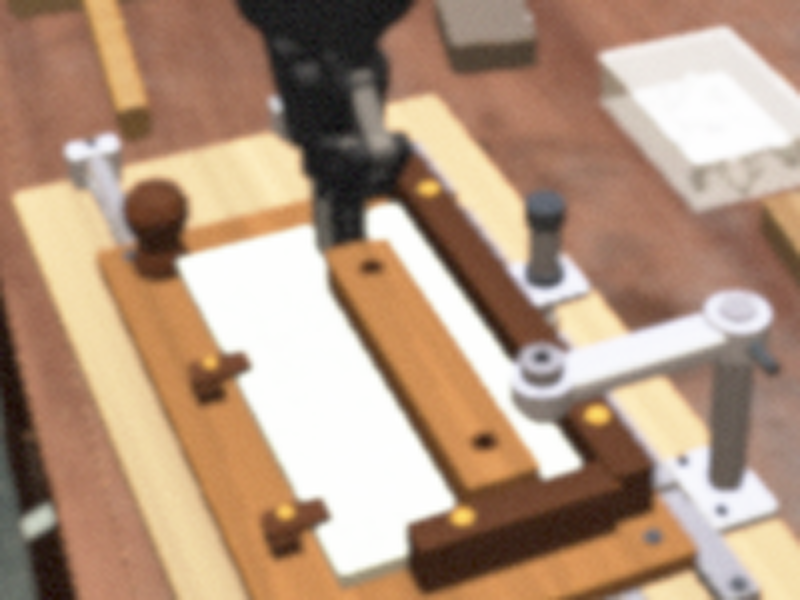

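The strip's right end is butted against the end stop: the crop shows its corner meeting the stop at about (470,490), with a 5 N contact rise. The carrier hasn't moved (screw still at 428,187). Next I push from the front.

```bash
python3 - <<'E'
from h import *
z=.0965
bot.servo_line(W(-.040,.195,z),velocity=.08)
bot.servo_line(W(-.040,.195,.15),velocity=.15)
bot.servo_line(W(-.085,.085,.15),velocity=.2)
bot.servo_line(W(-.085,.085,z),velocity=.1)
o=get_obs();print(o["time_s"],o["position"]-W(-.085,.085,z))
b=force(8);print(b);np.save("b.npy",b)
bot.servo_line(W(-.072,.085,z),velocity=.05)
x=-.072
while x<-.033:
    x+=.001; bot.servo_line(W(x,.085,z),velocity=.02)
    F=(force(2)-b)
    if x>-.05 or -F@xf>1.2: print(round(x,4),F@xf,F@yf,F[2])
    if -F@xf>2.5: break
o=get_obs();print(o["time_s"],(o["position"]-C)@xf)
c=vision.read_camera("top");crop(c,270,225,160,110,5,"pics/topz6.png")
c=vision.read_camera("side");crop(c,200,210,200,150,4,"pics/sidez6.png")
E
```

```text
15.9 [0.0002 0.0004 0.0001]
[ 0.2046 -0.1287  0.0126]
-0.05 -0.4192707450026713 0.6789735055912491 -0.2285374743328884
-0.049 -0.31869381763405435 -0.2851745021329466 -0.53013552879472
-0.048 0.22246813734048926 -0.12403290516181431 0.10504736650799618
-0.047 0.27336753067730424 0.04796338636021107 0.30078104087202395
-0.046 -0.05865573872602222 -0.015036281639298566 -0.18290239678566161
-0.045 -0.3961268198524789 0.1481556130287788 -0.1833450781866867
-0.044 -0.1635337578029309 -0.3569540767160306 0.5069642992983303
-0.043 -0.7419399580798947 -0.4706474330177594 0.23933484746445025
-0.042 -0.34382835358861763 0.686797808393824 0.31149807656114625
-0.041 -0.9215247376152894 -0.035912859294190094 0.1583803734384236
-0.04 -4.601537091609496 0.690105872459255 2.841181375795393
25.5083 -0.040680983594411614
```

View pics/topz6.png

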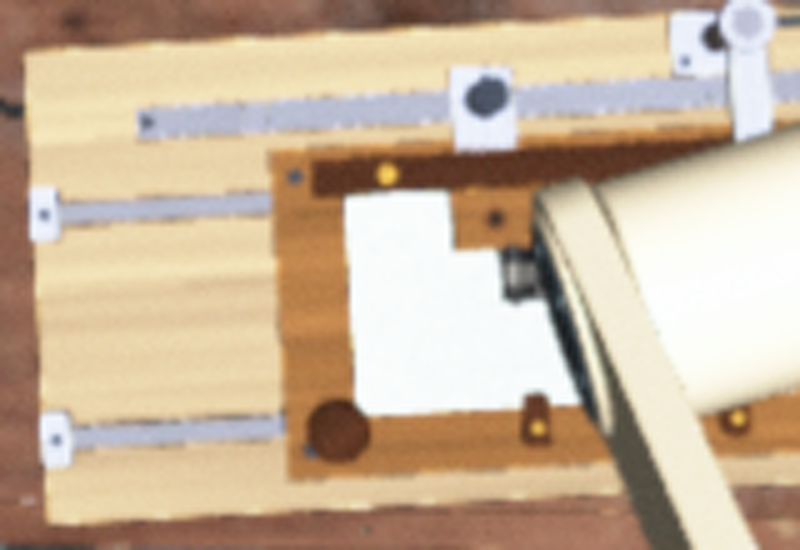

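View pics/sidez6.png

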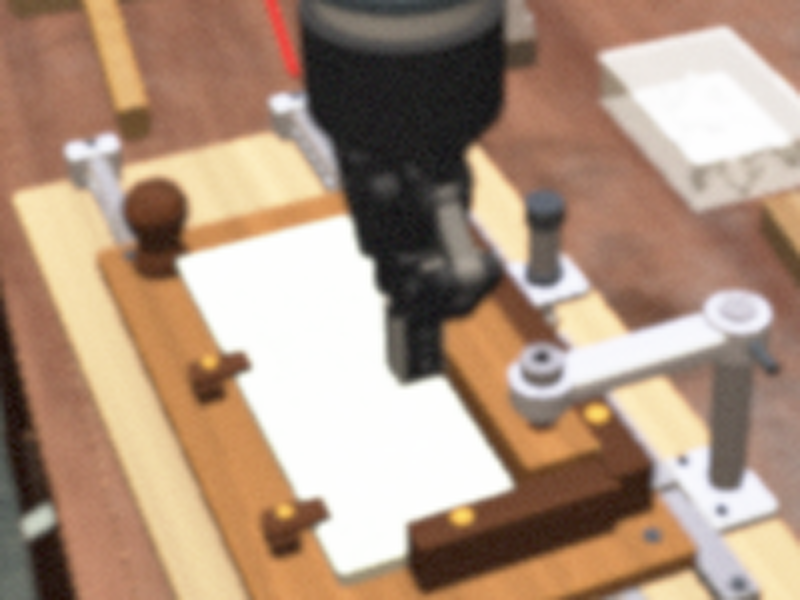

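```bash
python3 - <<'E'
from h import *
c=vision.read_camera("top");d=vision.read_camera("side")
f=lambda X,Y,z:p2w(c,((X+.5)/5-.5+270,(Y+.5)/5-.5+225),z)
ff=lambda P:print((P-C)@xf,(P-C)@yf)
ff(f(496,218,.095));ff(f(452,192,.095));ff(f(456,249,.095))
crop(c,350,250,60,40,12,"pics/topz7.png");crop(d,290,290,80,60,10,"pics/sidez7.png")
E
```

```text
-0.01625276459211914 0.13995418768751586
-0.002866724685525226 0.15992907273546886
-0.029791657599774687 0.15967348751536936
```

View pics/sidez7.png

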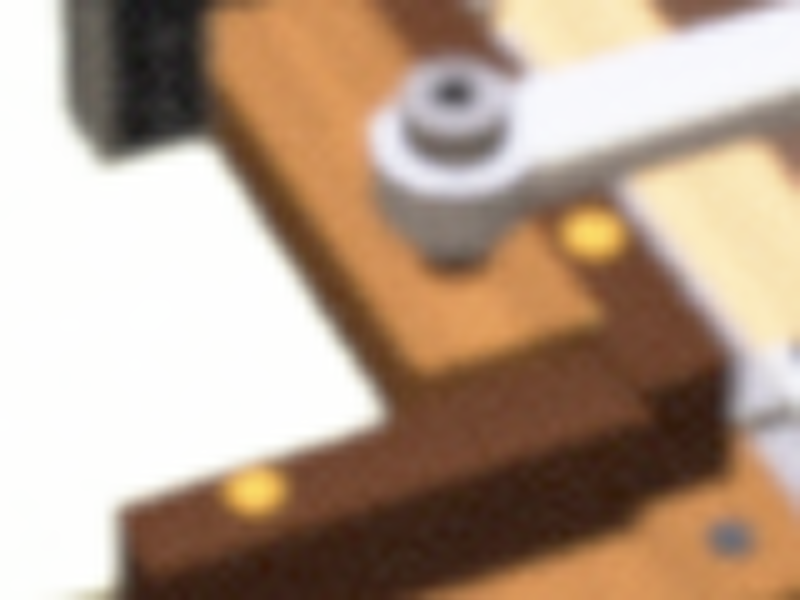

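The strip sits in the corner, flush with the fence and butted against the stop. The left hole reads y = 140.0 mm, as wanted. Now I bring the push up to 12 N.

```bash
python3 - <<'E'
from h import *
b=np.load("b.npy");z=.0965;x=-.040
while x<-.034:
    F=force(5)-b; print(round(x,5),F@xf,F@yf,F[2])
    n=-F@xf
    if n>11.2: break
    x+=min(.0004,(12-n)/12*.0008); bot.servo_line(W(x,.085,z),velocity=.01)
for i in range(4):
    bot.dwell(.4);F=force(5)-b;print(F@xf,F@yf,F[2])
o=get_obs();print(o["time_s"],(o["position"]-C)@xf,x)
c=vision.read_camera("top");crop(c,270,225,160,110,5,"pics/topz8.png")
c=vision.read_camera("side");crop(c,200,210,200,150,4,"pics/sidez8.png")
E
```

```text
-0.04 -5.5192475800014655 0.7109888259692028 3.275282552324387
-0.0396 -6.7277754578982485 1.041572249643103 4.674790059014743
-0.03925 -7.958599733838723 0.9715686626502779 5.968417698982927
-0.03898 -9.051336648804558 1.5702160027825371 6.944187059054406
-0.03878 -9.589948947042704 0.961151880394341 7.705744364023837
-0.03862 -10.902370226641596 1.4264041865319141 7.822212954772722
-0.03855 -10.765394696378515 1.7586999224001767 8.157093499739787
-0.03847 -10.906047483187722 1.7290636116605251 8.444272813558115
-0.03839 -11.66041832460549 1.7919771887439269 9.044855715894457
-11.082478884364003 1.7675377465565831 8.860019969853969
-11.243679641800808 1.5982757356690351 9.052802150201083
-11.424689989362644 1.6430653574491894 9.187947577813725
-11.338168060821628 1.769774752308688 9.087350650047092
30.3917 -0.04059820721657236 -0.03839343154625281
```

View pics/topz8.png

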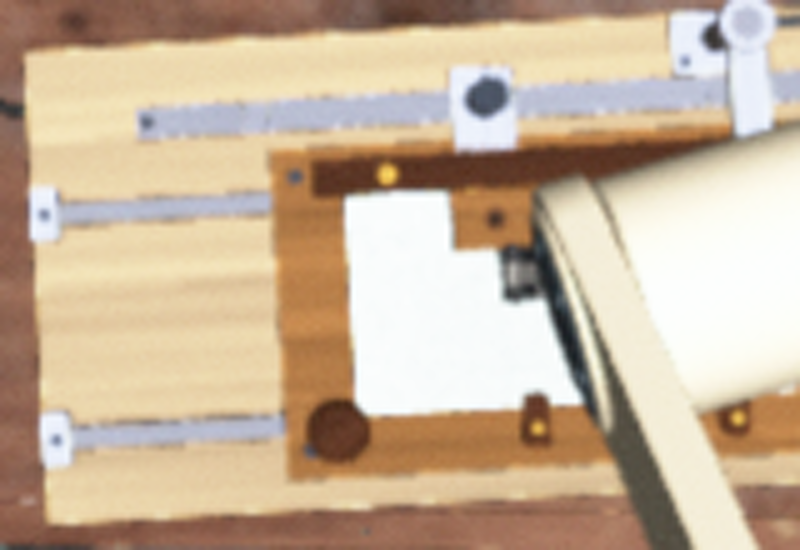

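View pics/sidez8.png

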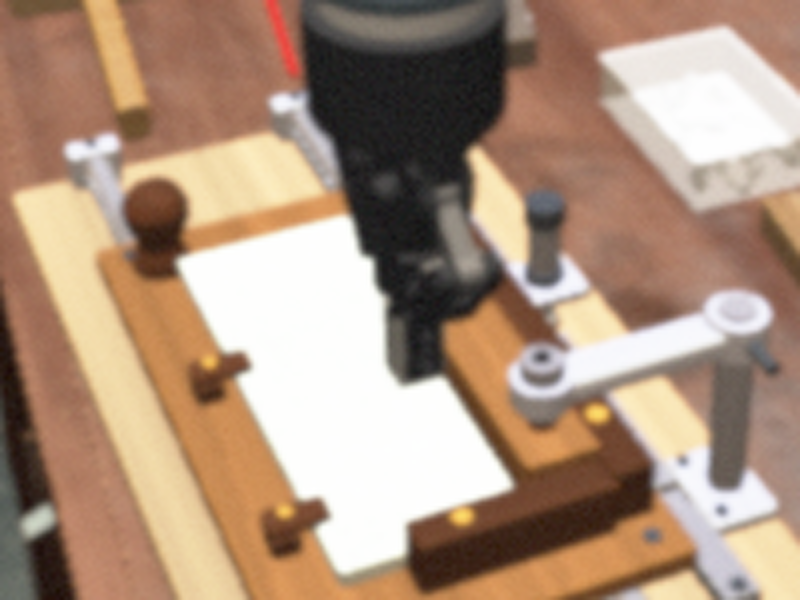

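```bash
python3 - <<'E'
from h import *
from workcell import hand_in
print(force(3)-np.load("b.npy")); hand_in()
o=get_obs();print(o["time_s"],o["wrist_force"]-np.load("b.npy"))
E
```

```text
[-11.3058   1.2249   8.7678]
the job is handed in; nothing more can be done
the job is handed in; nothing more can be done
```

The job is handed in, with the arm still pressing the strip against the fence. No verdict is reported.

- **Carrier:** I slid it 110 mm by its knob and released it. Two cameras put the travel at 108–111 mm, and it did not shift visibly after release or while I worked on the strip.
- **Strip position:** I pushed its left end until it met the end stop (about 5 N contact), then pushed its front until it met the fence. At first fence contact, its left hole was 140.0 mm from the end stop, which is where it belongs. Its long side looked flush, and the last pictures looked unchanged.
- **Press force:** The push towards the fence held at 11.1–11.4 N for about 1.6 s, slightly under the 12 N asked. The wrist also reads about 9 N vertically, because the fingers rub down on the strip. That holds it flat, but I estimate board friction leaves the fence about 10–11 N.
- **Not checked:** The fence force cannot be measured directly, and the arm hid the middle of the strip from the top camera. I touched nothing else on the bench, and no bystander visible in the pictures had moved. The clock read about 30 s of the 67 s allowed.

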